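Nudge a routing template onto its locating pins

TASK

The plywood routing template is lying skewed on the jig board, propped up on the board's two locating pins. Nudge it along with the fingers until both its holes drop over the two pins and it lies fully flat on the board, then leave it clear. Only push it: do not pick it up, and leave the bottles, cup, brush, cap and offcut where they are.

Things in the scene. Friction and masses are not known exactly. Their poses are not given: they have to be found in the camera images.
- jig: dark wooden board fixed to the table, 320 (x) by 360 (y) by 18 mm thick; origin at the centre of its underside, x away from the robot, y left. Fine pale scribed lines cross where its two pins stand: 30 mm beyond its centre, 75 mm to either side. A 60 mm high steel toggle clamp, swung back, stands in each far corner (135 mm beyond the centre, 150 mm aside). Near edge and sides are free.
- pin_left (a point): tip of the left (+y) steel pin, 11 mm above the board's top; pin 8 mm in diameter, its top 4 mm a half ball. Hidden under the template at the start
- pin_right (a point): tip of the right (-y) pin, 11 mm above the board's top, the same size
- template: loose plywood plate 140 (x) by 200 (y) by 9 mm, about 0.2 kg, with a 70 x 60 mm window in the middle and two round 13 mm through holes 10 mm beyond its middle (+x), 75 mm to either side. Origin at the centre of its underside, x away from the robot. It starts tilted about 6 degrees, far part on the pin tips, near edge on the board, and slides easily (a few newtons).
- hole_left (a point): centre of the left (+y) hole at the template's upper face. The holes start 1 to 5 cm nearer the robot than their pins, up to 3 cm aside, the plate turned up to 9 degrees. A hole that comes over its pin drops there, and the plate can then be swung about that pin
- hole_right (a point): centre of the right (-y) hole at the template's upper face. Seated, both holes are within 3 mm of their pins, this point is 9 mm above the board and the pin tips show 2 mm proud; the template's near edge is then 80 mm nearer the robot than the pins
- screw_cap: green plastic screw cap, 32 mm across, 13 mm high, lying on the jig board beyond the template; origin at the centre of its underside
- offcut: wood offcut block 35 x 45 x 22 mm, on the near left corner of the jig board; origin at the centre of its underside
- stain_small: small amber glass bottle with green cap, 38 mm across, 75 mm tall, on the table left of the jig board; origin at the centre of its underside
- stain_a: black bottle with orange label, 58 mm across, 150 mm tall, on the table right of the jig board; origin at the centre of its underside
- stain_b: second bottle like it, 58 mm across, 150 mm tall, on the table right of the jig board; origin at the centre of its underside
- mix_cup: white plastic mixing cup, 72 mm across, 70 mm tall, on the table left of the jig board; origin at the centre of its underside
- paintbrush: paintbrush 200 mm long lying on the table right of the jig board; origin under its middle
Not all that is in view belongs to the job. What is meant by the template is not red or yellow, and is the larger of those in its own colour.

How it is judged:
By the outcome, as a careful person would: the job done as asked, in the order asked, and still so for the second after the job is handed in, with the robot touching nothing.
It also fails if it takes over 64 s, if anything falls off the work surface, if the arm or the gripper's body presses on something with over 40 N, if the wrist force passes 120 N, or if a joint passes its speed limit or range.

ROBOT

A 7-joint arm with a two-finger parallel gripper is mounted at the origin on the work surface. World frame = base frame: x ahead of the robot, y to its left, z up, the work surface at z = 0. Lengths are in m, angles in degrees, forces in N, time in s.
With the tool pointing down it reaches from about 0.425 to 0.875 m from the base axis. Payload 4.7 kg.
Tool frame: the origin (TCP) lies midway between the tips of the shut fingers; the grasp point (between the pads) lies env.grip_point_offset behind it (env.grip_point_offset is the distance from the TCP to the grasp point, in m); z points along the fingers, y is the line along which they close (so a half turn about z gives the same grasp; the last joint's range is limited). The gripper opens to 87 mm and grips with 3 to 60 N. Pads are 19 mm wide; open, the fingers measure 117 mm over their backs; the gripper's body (75 mm by 190 mm) begins 51 mm behind the grasp point.
Start: joints at [64.292, 18.392, -4.016, 83.108, 1.295, 78.541, -3.26], TCP at [0.29, -0.582, 0.184] pointing down, gripper open.
Joint ranges: [-163.93, 163.93], [-17.29, 119.83], [-79.2, 71.16], [3.27, 140.29], [-89.18, 269.18], [5.43, 117.66], [-154.24, 154.24]. Speed limits (degrees/s): [147.25, 147.25, 180, 180, 180, 180, 180].

INTERFACE

Orientations are given as [roll, pitch, yaw] about the fixed x, y, z axes, in that order (R = Rz(yaw) Ry(pitch) Rx(roll)).
In Python, from cell import env gives the robot as it stands.
- The arm moves only by the shell command python3 -m creep 'ROWS' [FORCE]. ROWS is a JSON object of lists of equal length, an entry for each row: "translation": the shift along the tool's x, y, z in units of 0.08 m (1.0 is 0.08 m), a list of three; "turn": the turn, a rotation vector about the tool's x, y, z in units of 180 degrees (1.0 is 180 degrees), a list of three; "grip": the opening, from 0 (shut) to 1 (fully open). In form: {"translation": [[x, y, z], ...], "turn": [[ax, ay, az], ...], "grip": [grip, ...]}. A call has 1 to 5 rows; each row shifts and turns the commanded pose from where the row before left it, along the tool's axes as they then stand; what a row does not reach is not made up. A row lasts 1/8 s, in which the tool goes at most 62.5 mm and 10.7 degrees, less where a joint would pass 70% of its speed; a pose out of reach is approached as far as the arm can. A call with a number of a shift or a turn outside -1 to 1 is refused whole. A call with a gripper value outside its range is refused whole. The fingers move at their own pace and stop on an object; FORCE is the grip in N (left out, the last holds). Time passes only in rows, so rows that do not move let the fingers close. It gives the time, the measured TCP pose, the force, the opening and the grip force at its end, in the units of the state.
- env.get_obs(): the state, without advancing time (a new reading comes with each control period).
- env.read_camera(name): name is "scene" or "top"; returns a dict with "frame" (400x640x3 uint8, red, green, blue), "z_map" (400x640 float32, m along the optical axis (not along the pixel's ray), 0 where there is no reading), "K" (3x3 intrinsics, pixels), "rvec" (rotation vector, rad) and "tvec" (3), from world to camera coordinates, as OpenCV has them. Camera axes: x right, y down, z forward; pixel columns grow to the right and rows downward; lengths in m; the calibration is good to about 2 mm. A picture is of the moment at which its call begins.
- env.sign_off(): hands the job in; it is judged then, once.
The state is a dict: "time_s": time; "qpos": joint angles; "joint_velocities": joint speeds; "effort": joint torques, N m; "tool_pos": TCP position; "tool_rot": TCP orientation; "force": force on the tool from outside, world axes, zero at the start; "wrist_torque": the same for the moment, N m; "grip_width": finger opening in m; "grasp_force": force on a finger pad.
Only numpy, scipy, OpenCV 4.12 (cv2) and the standard library are available. Lean on these libraries where they do the work, as an engineer would, in place of code of your own. Each camera call takes 0.05 s, during which the arm holds its last target. There are 200 camera calls.

## Working session

There is one attempt and no reset: what is moved stays moved. The work goes in short steps, Python scripts to look and compute and a shell command to move; the robot and the scene stay as the last step left them, time stands still between calls to the robot, and variables do not carry over. Pictures are saved under pics/ and viewed, at most 10 in all, crops included, and the job is handed in when it is done.

```bash
mkdir -p pics; ls; cat > h.py <<'E'
from cell import env
import numpy as np, cv2
def cam(n):
    c=env.read_camera(n); R=cv2.Rodrigues(np.array(c["rvec"],float))[0]; return c,R,np.array(c["tvec"],float).ravel()
def cloud(c,R,t):
    z=c["z_map"]; v,u=np.mgrid[:400,:640]; K=c["K"]
    P=np.stack([(u-K[0][2])/K[0][0]*z,(v-K[1][2])/K[1][1]*z,z],-1)
    return (P-t)@R
def save(n,im): cv2.imwrite("pics/"+n,cv2.cvtColor(im,cv2.COLOR_RGB2BGR))
E
python3 - <<'E'
from h import *
for n in ("top","scene"):
    c,R,t=cam(n); save(n+"0.png",c["frame"]); print(n,-R.T@t,c["K"],R)
print(env.get_obs())
E
```

```text
pics
top [0.3061987  0.01586312 1.18264534] [[417.97061811   0.         325.87114683]
 [  0.         417.97061811 199.06029584]
 [  0.           0.           1.        ]] [[-0.01911984 -0.99980729 -0.00445053]
 [-0.98578283  0.01959449 -0.166878  ]
 [ 0.16693304  0.00119657 -0.98596751]]
scene [1.2903607  0.23249486 0.87382486] [[468.34381219   0.         318.2780946 ]
 [  0.         468.34381219 201.42488767]
 [  0.           0.           1.        ]] [[-0.28591568  0.95804101  0.02023974]
 [ 0.66553246  0.21372767 -0.7151133 ]
 [-0.68943366 -0.1909919  -0.69871548]]
{'time_s': 0.1, 'qpos': array([64.29403024, 18.43539941, -4.01473971, 83.16626741,  1.29542034,
       78.5393413 , -3.25928985]), 'joint_velocities': array([ 0.00852588, -0.02203403,  0.04025637, -0.0459352 ,  0.08594374,
       -0.05203955, -0.00738315]), 'effort': array([-3.79529301e-04, -4.92573094e+01, -4.06007599e-01, -3.13397563e+01,
       -6.40005595e-02,  3.95962363e-02,  9.05048273e-05]), 'tool_pos': array([ 0.28987209, -0.58118514,  0.18267857]), 'tool_rot': array([-1.79904239e+02,  5.94127207e-03,  2.65155756e+01]), 'force': array([-0.02490111,  0.92877553,  0.43761365]), 'wrist_torque': array([ 0.02812137,  0.02411654, -0.01075196]), 'grasp_force': 0.0, 'grip_width': 0.08703265209724075}
```

View pics/top0.png

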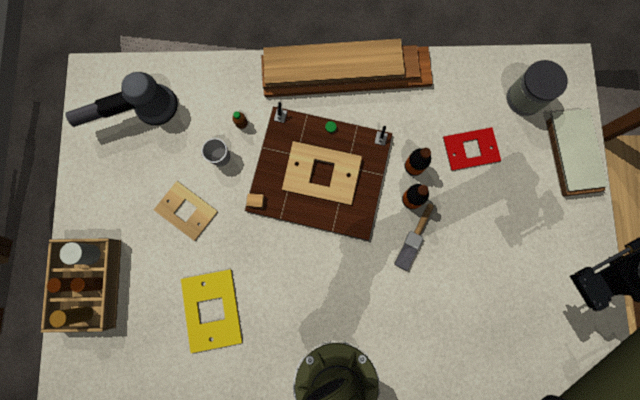

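View pics/scene0.png

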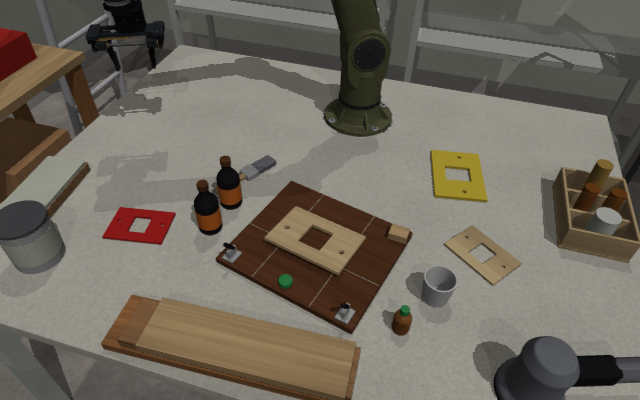

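Candidates in the top picture:
- Plywood plate on the jig at (322,172).
- Smaller plywood plate on the table at (186,210).
- Yellow plate at (211,310).
- Red plate at (472,149).

I choose (322,172): it is plywood-coloured, the larger of the two, and lies on the jig.

```bash
cat >> h.py <<'E'
def rectify(n,zp,x0=.35,x1=.83,y0=-.27,y1=.27,s=1000):
    # orthophoto at plane z=zp ; row0 = x1 (far), col0 = y1 (left); 1 mm per px
    c,R,t=cam(n); K=np.array(c["K"])
    X,Y=np.meshgrid(x1-np.arange(int((x1-x0)*s))/s, y1-np.arange(int((y1-y0)*s))/s, indexing="ij")
    P=np.stack([X,Y,0*X+zp],-1)@R.T+t
    u=(K[0,0]*P[...,0]/P[...,2]+K[0,2]).astype(np.float32); v=(K[1,1]*P[...,1]/P[...,2]+K[1,2]).astype(np.float32)
    return cv2.remap(c["frame"],u,v,cv2.INTER_CUBIC)
E
python3 - <<'E'
from h import *
for n in ("top","scene"):
    c,R,t=cam(n); W=cloud(c,R,t); f=c["frame"].astype(int); 
    roi=(W[...,0]>.3)&(W[...,0]<.9)&(abs(W[...,1])<.3)&(c["z_map"]>0)
    bright=f.sum(-1)
    hsv=cv2.cvtColor(c["frame"],cv2.COLOR_RGB2HSV)
    bd=roi&(bright<220)&(W[...,2]>.008)&(W[...,2]<.03)
    tp=roi&(hsv[...,1]>50)&(bright>300)&(W[...,2]>.02)&(W[...,2]<.055)
    for nm,m in (("board",bd),("tmpl",tp)):
        m=cv2.morphologyEx(m.astype(np.uint8),cv2.MORPH_OPEN,np.ones((2,2)))
        k,l,st,_=cv2.connectedComponentsWithStats(m); i=1+np.argmax(st[1:,4]); m=l==i
        p=W[m]; r=cv2.minAreaRect((p[:,:2]*1000).astype(np.float32))
        A=np.c_[p[:,:2],np.ones(len(p))]; co=np.linalg.lstsq(A,p[:,2],rcond=None)[0]
        print(n,nm,m.sum(),r,np.median(p[:,2]),co)
save("rt.png",np.hstack([rectify("top",.018)[:, :400+140]]))
E
```

```text
top board 9315 ((534.5609130859375, 43.52690124511719), (359.3514404296875, 428.44464111328125), 75.54129791259766) 0.017199087293519228 [-0.10741481  0.00600896  0.08291094]
top tmpl 2886 ((485.3175048828125, 47.80058288574219), (200.35394287109375, 332.9495544433594), 76.31255340576172) 0.032679553158806635 [-0.41058576  0.03639053  0.27064042]
scene board 11278 ((839.296630859375, 33.41978454589844), (419.37725830078125, 892.4581909179688), 88.6446304321289) 0.016729041428505183 [ 0.14751138  0.02175467 -0.0731122 ]
scene tmpl 2827 ((892.2349243164062, 71.060791015625), (828.551513671875, 227.51483154296875), 6.717226505279541) 0.03352129392256167 [ 0.7312451  -0.00862258 -0.39182375]
```

View pics/rt.png

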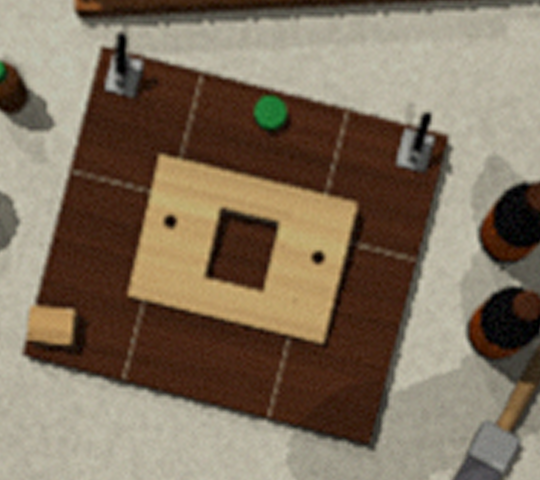

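The top orthophoto (1 mm/px) shows the larger plywood plate alone on the jig. Its holes are at about (170,221) and (318,258), nearer the robot than the line crossings. The green cap is at (270,112), the offcut at (50,325), and the clamps stand in the far corners.

```bash
cat >> h.py <<'E'
CT=None
def toworld(px,z,Cc,zp=.018,x1=.83,y1=.27):
    px=np.atleast_2d(px); Q=np.c_[x1-px[:,1]/1000,y1-px[:,0]/1000,np.full(len(px),zp)]
    z=np.broadcast_to(z,len(px)); return (Cc+(Q-Cc)*((Cc[2]-z)/(Cc[2]-zp))[:,None])[:,:2]
def quad(m):
    h=cv2.convexHull(max(cv2.findContours(m,cv2.RETR_EXTERNAL,cv2.CHAIN_APPROX_NONE)[0],key=cv2.contourArea))
    return h
def tmpl(n="top",holez=(.035,.035)):
    """template holes (world xy) and rect in px"""
    c,R,t=cam(n); Cc=-R.T@t
    o=rectify(n,.018); hsv=cv2.cvtColor(o,cv2.COLOR_RGB2HSV)
    m=((o[...,0]>125)&(hsv[...,1]>75)&(hsv[...,0]<28)).astype(np.uint8)
    m=cv2.morphologyEx(m,cv2.MORPH_OPEN,np.ones((5,5)))
    k,l,st,cen=cv2.connectedComponentsWithStats(m); i=1+np.argmax(st[1:,4]); m=(l==i).astype(np.uint8)
    cs,hi=cv2.findContours(m,cv2.RETR_CCOMP,cv2.CHAIN_APPROX_NONE)
    outer=max(cs,key=cv2.contourArea); r=cv2.minAreaRect(outer)
    # holes: darkness centroid near small inner contours
    hs=[]
    for q in cs:
        a=cv2.contourArea(q)
        if q is outer or a<15 or a>600: continue
        x,y,w,h=cv2.boundingRect(q); g=o[y-6:y+h+6,x-6:x+w+6].sum(-1).astype(float)
        wt=np.clip(np.percentile(g,70)-g-60,0,None); yy,xx=np.mgrid[y-6:y+h+6,x-6:x+w+6]
        hs.append(((xx*wt).sum()/wt.sum(),(yy*wt).sum()/wt.sum()))
    hs=sorted(hs)
    return o,Cc,np.array(hs),r
E
python3 - <<'E'
from h import *
for n in ("top","scene"):
    o,Cc,hs,r=tmpl(n); print(n,"holes px",hs,r)
    if len(hs)==2: print("holes w",toworld(hs,.035,Cc))
    # board: dark region hull
    m=((o.astype(int).sum(-1)<230)&(o[...,0].astype(int)>o[...,2]+10)).astype(np.uint8)
    m=cv2.morphologyEx(m,cv2.MORPH_CLOSE,np.ones((7,7))); m=cv2.morphologyEx(m,cv2.MORPH_OPEN,np.ones((15,15)))
    cs=cv2.findContours(m,cv2.RETR_EXTERNAL,cv2.CHAIN_APPROX_NONE)[0]; b=max(cs,key=cv2.contourArea)
    rb=cv2.minAreaRect(b); print("board",rb,toworld(rb[0],.018,Cc),cv2.boxPoints(rb))
    # scribed lines
    g=cv2.cvtColor(o,cv2.COLOR_RGB2GRAY); th=cv2.morphologyEx(g,cv2.MORPH_TOPHAT,np.ones((7,7))); 
    inside=np.zeros_like(g); cv2.fillConvexPoly(inside,cv2.boxPoints((rb[0],(rb[1][0]-24,rb[1][1]-24),rb[2])).astype(int),1)
    L=cv2.HoughLinesP(((th>18)&(inside>0)).astype(np.uint8)*255,1,np.pi/360,25,minLineLength=35,maxLineGap=6)
    for q in ([] if L is None else L[:,0][:14]): print(q,round(np.degrees(np.arctan2(q[3]-q[1],q[2]-q[0])),1))
E
```

```text
top holes px [[170.01967614 221.0963013 ]
 [317.69075313 257.23465407]] ((240.99769592285156, 248.332763671875), (204.986083984375, 146.23570251464844), 13.84069538116455)
holes w [[ 0.6044852   0.09875249]
 [ 0.56887435 -0.04676308]]
board ((237.19564819335938, 247.35031127929688), (362.3270568847656, 321.6226501464844), 14.420774459838867) [[0.58264969 0.03280435]] [[ 21.691437 357.97778 ]
 [101.788666  46.488525]
 [452.69986  136.72284 ]
 [372.60263  448.2121  ]]
[269 409 287 339] -75.6
[271 409 288 340] -76.2
[125 372 142 308] -75.1
[124 372 141 304] -76.0
[358 245 408 258] 14.6
[127 368 137 329] -75.6
[326 191 344 121] -75.6
[ 81 172 143 188] 14.5
[328 187 345 121] -75.6
[ 87 175 143 189] 14.0
[180 152 199  84] -74.4
[361 245 407 256] 13.4
[325 192 342 125] -75.8
[ 87 176 142 190] 14.3
scene holes px [[170.78070905 236.53004328]
 [319.31475029 273.31492897]] ((243.98239135742188, 264.57183837890625), (207.88328552246094, 130.883056640625), 13.76809024810791)
holes w [[ 0.60731291  0.10186666]
 [ 0.57125871 -0.04371692]]
board ((232.43072509765625, 237.64340209960938), (362.1669006347656, 327.4963684082031), 14.470295906066895) [[0.5923566  0.03756927]] [[ 16.174637 350.94827 ]
 [ 98.008804  33.840973]
 [448.68683  124.33853 ]
 [366.85266  441.44583 ]]
[175 166 199  72] -75.7
[123 366 138 309] -75.3
[320 202 331 159] -75.7
[270 403 285 345] -75.5
[321 203 345 109] -75.7
[ 74 172 153 191] 13.5
[177 167 201  73] -75.7
[175 168 200  72] -75.4
[ 75 170 152 190] 14.6
[ 74 173 151 192] 13.9
[322 204 347 110] -75.1
[270 396 284 345] -74.6
[126 367 139 316] -75.7
[125 366 140 309] -75.3
```

```bash
python3 -m creep '{"translation":[[0,0,-0.5],[0,0,0],[0,0,0],[0,0,0],[0,0,0]],"turn":[[0,0,-0.0546],[0,0,-0.0546],[0,0,-0.0546],[0,0,-0.0546],[0,0,-0.0546]],"grip":[1,1,1,1,1]}' && python3 -m creep '{"translation":[[0.72,0.175,0],[0.72,0.175,0],[0.72,0.175,0],[0.72,0.175,0],[0.72,0.175,0]],"turn":[[0,0,0],[0,0,0],[0,0,0],[0,0,0],[0,0,0]],"grip":[1,1,1,1,1]}' && python3 -m creep '{"translation":[[0.72,0.175,0],[0.72,0.175,0],[0.72,0.175,0],[0,0,0]],"turn":[[0,0,0],[0,0,0],[0,0,0],[0,0,0]],"grip":[1,1,1,1]}'; python3 -c "from cell import env;print(env.grip_point_offset)"
```

```text
time_s: 1.08
tool_pos: [0.2901, -0.5817, 0.2237]
tool_rot: [180.0, 0.0, 76.0]
force: [0.0, 0.4, 0.1]
grip_width: 0.0873
grasp_force: 0.0
time_s: 1.7
tool_pos: [0.4301, -0.3183, 0.224]
tool_rot: [180.0, 0.0, 75.6]
force: [0.3, 0.3, -0.3]
grip_width: 0.0872
grasp_force: 0.0
time_s: 2.2
tool_pos: [0.5151, -0.1565, 0.2242]
tool_rot: [179.9, -0.1, 76.3]
force: [0.1, -1.3, -0.4]
grip_width: 0.0872
grasp_force: 0.0
0.0187
```

```bash
python3 -m creep '{"translation":[[0.683,0.173,0],[0,0,0.7],[0,0,0.7],[0,0,0.6],[0,0,0.3]],"turn":[[0,0,0],[0,0,0],[0,0,0],[0,0,0],[0,0,0]],"grip":[1,1,1,1,1]}' && python3 -m creep '{"translation":[[0,0,0.15],[0,0,0]],"turn":[[0,0,0],[0,0,0]],"grip":[1,1]}'; python3 - <<'E'
from h import *
o,Cc,hs,r=tmpl("scene"); save("s1.png",env.read_camera("scene")["frame"]); print(hs,toworld(hs,.035,Cc) if len(hs) else 0)
E
```

```text
time_s: 2.82
tool_pos: [0.5373, -0.1146, 0.0366]
tool_rot: [-179.8, 0.0, 75.6]
force: [0.6, -0.1, 0.8]
grip_width: 0.087
grasp_force: 0.0
time_s: 3.08
tool_pos: [0.5395, -0.1141, 0.0274]
tool_rot: [-180.0, 0.0, 75.6]
force: [1.0, 0.3, 0.6]
grip_width: 0.087
grasp_force: 0.0
[[170.76215443 236.54845885]
 [318.54639844 272.43494484]] [[ 0.60729486  0.10188485]
 [ 0.57212122 -0.04296383]]
```

View pics/s1.png

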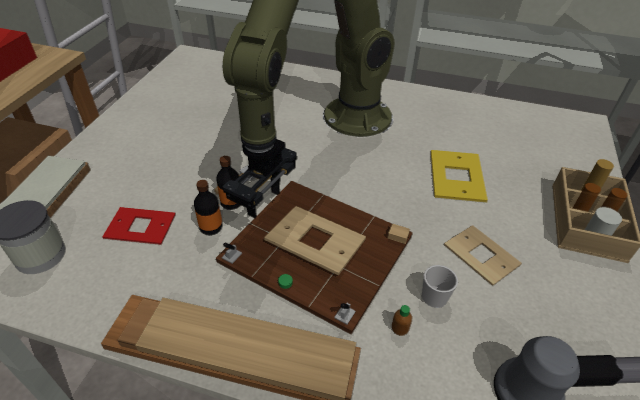

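```bash
python3 -m creep '{"translation":[[0.2,0,0.04],[0.2,0,0],[0.05,0,0],[0.03,0,0],[0,0,0]],"turn":[[0,0,0],[0,0,0],[0,0,0],[0,0,0],[0,0,0]],"grip":[1,1,1,1,1]}'; python3 - <<'E'
from h import *
for n in ("top","scene"):
    o,Cc,hs,r=tmpl(n); print(hs.tolist(),toworld(hs,.035,Cc) if len(hs) else 0,r)
E
```

```text
time_s: 3.85
tool_pos: [0.5493, -0.0764, 0.0244]
tool_rot: [180.0, 0.0, 75.7]
force: [-0.9, 1.4, -0.7]
grip_width: 0.0872
grasp_force: 0.0
[[170.00121393220655, 221.17254178728172]] [[0.60441007 0.09877068]] ((228.637939453125, 245.15516662597656), (179.8898162841797, 146.69554138183594), 13.671307563781738)
[[170.76649381731153, 236.53195053849223], [318.4972893050764, 272.3709544931822]] [[ 0.60731104  0.10188059]
 [ 0.57218394 -0.0429157 ]] ((243.51156616210938, 264.4864501953125), (207.3158721923828, 131.46083068847656), 13.815024375915527)
```

```bash
python3 -m creep '{"translation":[[0.03,0,0],[0.03,0,0],[0.03,0,0],[0.03,0,0],[0,0,0]],"turn":[[0,0,0],[0,0,0],[0,0,0],[0,0,0],[0,0,0]],"grip":[1,1,1,1,1]}'; python3 - <<'E'
from h import *
for n in ("top","scene"):
    o,Cc,hs,r=tmpl(n); print(hs.tolist(),toworld(hs,.035,Cc) if len(hs) else 0)
E
```

```text
time_s: 4.68
tool_pos: [0.5517, -0.0666, 0.0245]
tool_rot: [180.0, -0.0, 75.7]
force: [0.1, -0.4, 0.1]
grip_width: 0.0873
grasp_force: 0.0
[[169.94465992519739, 221.16156439026642]] [[0.60442089 0.09882641]]
[[170.7562744004462, 236.5288024858577], [318.43952702702705, 272.4016891891892]] [[ 0.60731413  0.10189061]
 [ 0.57215381 -0.04285908]]
```

```bash
python3 - <<'E'
from h import *
f=env.read_camera("scene")["frame"]; save("s2.png",cv2.resize(f[150:290,200:400],None,fx=4,fy=4,interpolation=2))
E
```

```text
(no output)
```

View pics/s2.png

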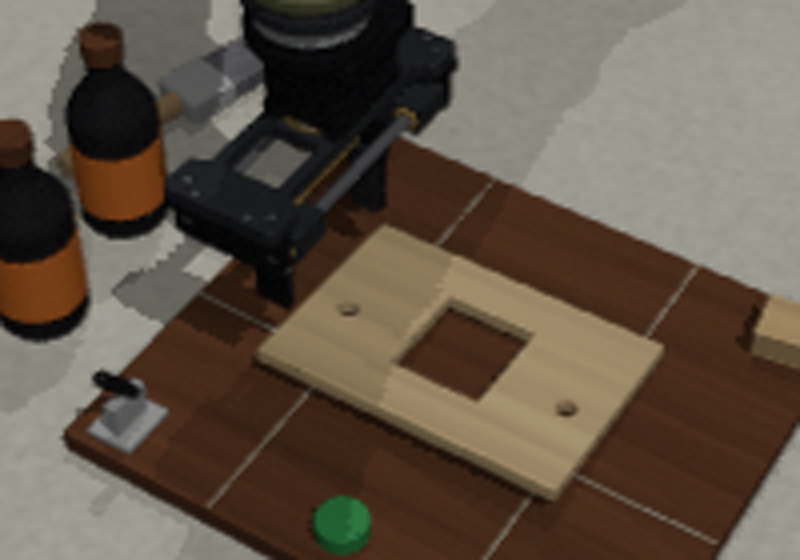

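The crop shows the two open fingers at about (275,290) and (370,200), still clear of the plate's right edge, which runs from (258,355) to (385,225). I'll check this gap numerically.

```bash
python3 - <<'E'
from h import *
c,R,t=cam("scene"); o=env.get_obs(); p=np.array(o["tool_pos"]); y=np.array([.9686,-.2487,0]);x=np.array([.2487,.9686,0])
for nm,q in (("tcp",p),("far",p+.05*y),("near",p-.05*y),("far face",p+.05*y+.01*x),("edgecentre",np.array([.553,-.0687,.03]))):
    a=cv2.projectPoints(q.reshape(1,3),c["rvec"],c["tvec"],np.array(c["K"]),None)[0].ravel(); print(nm,a,(a-[200,150])*4)
W=cloud(c,R,t)
for (u,v) in ((270,285),(275,292),(372,198),(300,340),(420,260),(350,330)):
    print(u,v,W[150+v//4,200+u//4])
E
```

```text
tcp [280.72191142 222.31388442] [322.8876457  289.25553768]
far [269.00398259 235.15609124] [276.01593036 340.62436496]
near [291.82956529 210.14050547] [367.31826115 240.56202189]
far face [272.41369973 236.81323004] [289.65479892 347.25292017]
edgecentre [279.84818807 221.00982403] [319.39275228 284.03929611]
270 285 [ 0.60144057 -0.08113958  0.07505096]
275 292 [ 0.60335772 -0.07814223  0.07115063]
372 198 [ 0.51198015 -0.04763714  0.07400686]
300 340 [ 0.60448582 -0.06200729  0.0357384 ]
420 260 [ 0.51272834 -0.01647281  0.02808864]
350 330 [ 0.5868687  -0.03797741  0.03582508]
```

```bash
python3 - <<'E'
from h import *
c,R,t=cam("scene"); W=cloud(c,R,t)
print(env.get_obs()["tool_pos"])
for v in range(214,240): print(v,[("%.0f,%.0f,%.0f"%tuple(W[v,u]*1000)) for u in (264,267,270,273)])
E
```

```text
[ 0.55168023 -0.06710112  0.02445569]
214 ['642,-68,142', '645,-60,148', '645,-53,151', '633,-51,139']
215 ['642,-69,139', '643,-61,143', '646,-53,149', '637,-50,140']
216 ['643,-68,137', '641,-62,137', '645,-53,144', '531,-96,17']
217 ['602,-88,87', '641,-62,134', '647,-53,143', '535,-94,18']
218 ['601,-88,83', '646,-60,136', '647,-53,139', '538,-93,18']
219 ['602,-88,81', '605,-79,86', '646,-53,135', '598,-67,83']
220 ['602,-88,77', '604,-80,81', '606,-71,87', '595,-68,77']
221 ['1290,232,874', '602,-81,75', '607,-71,83', '599,-67,77']
222 ['602,-89,70', '605,-80,75', '605,-72,78', '598,-67,73']
223 ['600,-90,64', '604,-80,71', '604,-73,73', '598,-68,69']
224 ['563,-107,17', '601,-82,64', '606,-72,72', '599,-67,67']
225 ['565,-107,15', '562,-100,14', '605,-73,68', '599,-68,63']
226 ['568,-105,15', '569,-97,19', '605,-73,64', '562,-84,17']
227 ['574,-103,18', '570,-97,16', '568,-90,17', '565,-83,16']
228 ['575,-103,16', '575,-95,19', '571,-88,17', '586,-74,38']
229 ['578,-101,16', '577,-94,17', '574,-87,16', '589,-73,38']
230 ['580,-101,15', '581,-92,19', '579,-86,18', '593,-71,38']
231 ['586,-98,18', '583,-92,17', '598,-77,38', '596,-70,39']
232 ['588,-97,17', '587,-90,19', '599,-77,36', '595,-71,33']
233 ['590,-97,16', '589,-90,17', '605,-74,40', '603,-67,40']
234 ['594,-95,17', '609,-81,38', '606,-74,36', '606,-66,40']
235 ['597,-94,17', '612,-79,38', '608,-73,36', '608,-66,38']
236 ['601,-93,18', '617,-77,40', '613,-71,38', '612,-64,40']
237 ['603,-92,17', '619,-77,39', '619,-69,42', '616,-63,41']
238 ['606,-90,17', '623,-75,40', '617,-70,36', '618,-62,40']
239 ['611,-89,19', '623,-75,37', '623,-67,40', '624,-60,43']
```

The open fingertips are at z≈63 mm while the TCP reads 24 mm, so opening retracts the tips and they are above the plate. I'll back off and see how the tip height changes as the fingers close.

```bash
python3 -m creep '{"translation":[[-0.4,0,-0.3],[-0.1,0,0],[0,0,0],[0,0,0],[0,0,0]],"turn":[[0,0,0],[0,0,0],[0,0,0],[0,0,0],[0,0,0]],"grip":[1,0.5,0.5,0.5,0.5]}';  cat > tip.py <<'E'
from h import *
c,R,t=cam("scene"); W=cloud(c,R,t); o=env.get_obs(); p=np.array(o["tool_pos"]); yaw=np.radians(o["tool_rot"][2])
D=(W-p); a=D[...,0]*np.cos(yaw)+D[...,1]*np.sin(yaw); b=D[...,0]*np.sin(yaw)-D[...,1]*np.cos(yaw)
m=(abs(a)<.014)&(abs(b)<.065)&(D[...,2]>-.02)&(c["frame"].astype(int).sum(-1)<140)&(W[...,2]>.024)
for b0 in np.arange(-.065,.065,.01):
    k=m&(b>=b0)&(b<b0+.01)
    if k.sum()>2: print("b %.0f n %d zmin-tcp %.1f a %.1f..%.1f"%(b0*1000,k.sum(),1000*np.percentile(D[k][:,2],3),1000*a[k].min(),1000*a[k].max()))
print(p,o["grip_width"])
E
python3 tip.py;python3 -m creep '{"translation":[[0,0,0],[0,0,0],[0,0,0],[0,0,0],[0,0,0]],"turn":[[0,0,0],[0,0,0],[0,0,0],[0,0,0],[0,0,0]],"grip":[0,0,0,0,0]}'; python3 tip.py
```

```text
time_s: 5.65
tool_pos: [0.5416, -0.1045, 0.0479]
tool_rot: [-179.9, -0.0, 75.7]
force: [0.0, 1.5, 0.3]
grip_width: 0.0545
grasp_force: 0.0
b -35 n 126 zmin-tcp 39.8 a -6.7..13.9
b -25 n 48 zmin-tcp 231.6 a -13.6..13.4
b -15 n 50 zmin-tcp 444.9 a -13.6..11.8
b 5 n 102 zmin-tcp 143.9 a -13.7..13.5
b 15 n 124 zmin-tcp 141.5 a -13.7..14.0
b 25 n 227 zmin-tcp 71.0 a -13.9..14.0
b 35 n 764 zmin-tcp 53.1 a -14.0..14.0
b 45 n 36 zmin-tcp 130.8 a -13.9..6.4
[ 0.54162177 -0.10466898  0.047983  ] 0.05089348733860193
time_s: 6.32
tool_pos: [0.5418, -0.1058, 0.0485]
tool_rot: [180.0, 0.0, 75.6]
force: [0.1, 0.4, -0.5]
grip_width: 0.0037
grasp_force: 0.0
b -25 n 48 zmin-tcp 441.9 a -11.6..13.8
b -15 n 64 zmin-tcp 51.7 a -13.4..13.6
b -5 n 24 zmin-tcp 44.6 a -13.4..12.7
b 5 n 183 zmin-tcp 41.8 a -14.0..13.8
b 15 n 153 zmin-tcp 84.0 a -13.9..13.8
b 25 n 299 zmin-tcp 119.4 a -14.0..13.9
b 35 n 666 zmin-tcp 133.9 a -14.0..14.0
b 45 n 22 zmin-tcp 389.3 a -13.9..-4.5
[ 0.54176876 -0.10574744  0.04847686] 0.0021144850057889836
```

```bash
python3 - <<'E'
from h import *
c=env.read_camera("scene"); p=np.array(env.get_obs()["tool_pos"]); a=cv2.projectPoints(p.reshape(1,3),c["rvec"],c["tvec"],np.array(c["K"]),None)[0].ravel()
f=c["frame"].copy(); u,v=a.astype(int); print(u,v)
g=cv2.resize(f[150:270,200:350],None,fx=5,fy=5,interpolation=2); cv2.circle(g,(int((a[0]-200)*5),int((a[1]-150)*5)),6,(255,0,255),2); save("s3.png",np.clip(g.astype(int)*2,0,255).astype(np.uint8))
E
```

```text
266 209
```

View pics/s3.png

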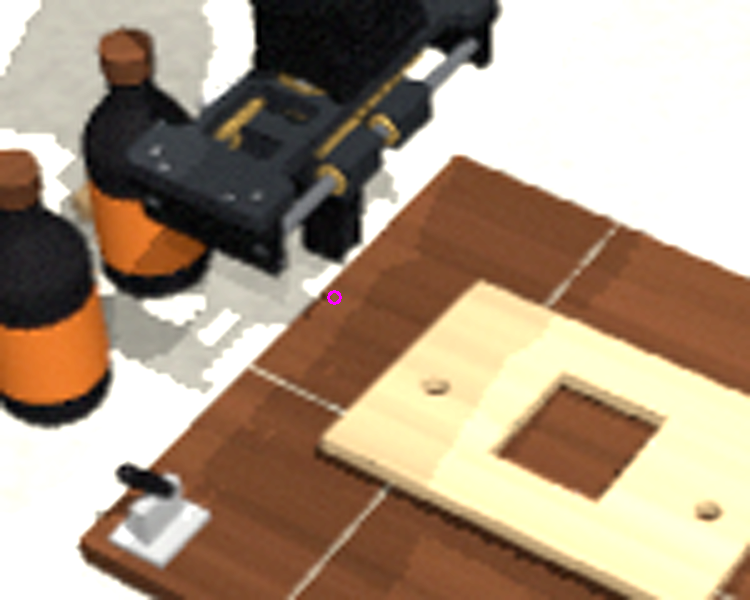

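The shut tip (335,255) is well above the projected TCP (335,297). The real gripper therefore sits about 39 mm higher than tool_pos says, while xy agrees. I'll allow for that, check the clearance to the bottles, and come down gently.

```bash
python3 - <<'E'
from h import *
c,R,t=cam("top"); W=cloud(c,R,t); f=c["frame"].astype(int)
m=(f[...,0]-f[...,2]>40)&(W[...,2]>.03)&(W[...,2]<.16)&(W[...,1]<-.15)&(W[...,0]>.4)&(W[...,0]<.75)
print(W[m].min(0) if m.any() else None,W[m].max(0))
c,R,t=cam("scene"); W=cloud(c,R,t);f=c["frame"].astype(int)
m=(f[...,0]>1.8*f[...,2])&(f[...,0]>120)&(W[...,2]>.05)&(W[...,2]<.1)&(W[...,1]<-.12)&(W[...,0]>.4)&(W[...,0]<.75)
n,l,s,ce=cv2.connectedComponentsWithStats(m.astype(np.uint8))
for i in range(1,n):
    if s[i,4]>20: q=W[l==i]; print(s[i,4],np.percentile(q,2,0),np.percentile(q,98,0))
E
python3 -m creep '{"translation":[[0.22,0,0],[0,0,0.35],[0,0,0.28],[0,0,0.08],[0,0,0]],"turn":[[0,0,0],[0,0,0],[0,0,0],[0,0,0],[0,0,0]],"grip":[1,1,1,1,1]}'; python3 tip.py
```

```text
[ 0.50192353 -0.76179237  0.03012247] [ 0.67676782 -0.23570716  0.15400584]
time_s: 7.15
tool_pos: [0.5463, -0.0878, -0.0083]
tool_rot: [-180.0, -0.0, 75.7]
force: [0.1, -0.1, 0.0]
grip_width: 0.0426
grasp_force: 0.0
b -35 n 39 zmin-tcp 43.5 a -1.9..13.9
b -25 n 78 zmin-tcp 37.8 a -8.1..13.5
b -15 n 59 zmin-tcp 443.4 a -14.0..13.6
b -5 n 8 zmin-tcp 453.6 a -13.4..-2.1
b 5 n 109 zmin-tcp 140.2 a -13.8..13.5
b 15 n 97 zmin-tcp 61.3 a -13.9..13.7
b 25 n 343 zmin-tcp 43.7 a -14.0..14.0
b 35 n 581 zmin-tcp 131.2 a -14.0..13.9
b 45 n 64 zmin-tcp 129.3 a -13.8..5.3
[ 0.54680346 -0.08809171 -0.00771805] 0.0466196528950207
```

```bash
python3 -m creep '{"translation":[[0,0,0.03],[0,0,0.03],[0,0,0.03],[0,0,0]],"turn":[[0,0,0],[0,0,0],[0,0,0],[0,0,0]],"grip":[1,1,1,1]}'; python3 tip.py | head -2;  python3 -m creep '{"translation":[[0.05,0,0],[0.05,0,0],[0.03,0,0],[0.03,0,0],[0,0,0]],"turn":[[0,0,0],[0,0,0],[0,0,0],[0,0,0],[0,0,0]],"grip":[1,1,1,1,1]}'; python3 - <<'E'
from h import *
for n in ("top","scene"):
    o,Cc,hs,r=tmpl(n); print(hs.tolist(),toworld(hs,.035,Cc) if len(hs) else 0)
E
```

```text
time_s: 7.7
tool_pos: [0.5459, -0.0887, -0.0157]
tool_rot: [-180.0, 0.0, 75.7]
force: [-0.0, 0.9, 0.3]
grip_width: 0.084
grasp_force: 0.0
b -55 n 39 zmin-tcp 44.3 a -1.2..13.9
b -45 n 81 zmin-tcp 41.3 a -8.6..13.7
time_s: 8.38
tool_pos: [0.5491, -0.0763, -0.0156]
tool_rot: [-180.0, 0.0, 75.7]
force: [-0.7, -0.8, 0.6]
grip_width: 0.0871
grasp_force: 0.5
[[168.49493661751617, 219.01804055516803]] [[0.60653312 0.10025497]]
[[169.23333578305284, 234.91746894980525], [317.0306592533757, 272.14805401111994]] [[ 0.60889345  0.1033833 ]
 [ 0.57240241 -0.0414782 ]]
```

```bash
python3 -m creep '{"translation":[[0.025,0,0],[0.025,0,0],[0.02,0,0],[0,0,0]],"turn":[[0,0,0],[0,0,0],[0,0,0],[0,0,0]],"grip":[1,1,1,1]}'; python3 - <<'E'
from h import *
for n in ("top","scene"):
    o,Cc,hs,r=tmpl(n); print(hs.tolist(),toworld(hs,.035,Cc) if len(hs) else 0)
E
```

```text
time_s: 9.07
tool_pos: [0.5509, -0.0703, -0.0156]
tool_rot: [180.0, -0.0, 75.7]
force: [-0.3, -0.2, -0.6]
grip_width: 0.0872
grasp_force: 0.2
[[162.3088592698713, 217.00240476860498]] [[0.60851934 0.10635075]]
[[163.3979626776237, 232.77803458311934], [310.85902011680724, 270.2491888384166]] [[ 0.61099039  0.10910276]
 [ 0.57426356 -0.03542915]]
```

```bash
python3 -m creep '{"translation":[[-0.3,0,0],[0,0,-0.5],[0,0,-0.6],[0,0,-0.5],[0,0,0]],"turn":[[0,0,0],[0,0,0],[0,0,0],[0,0,0],[0,0,0.05]],"grip":[1,1,1,1,1]}' && python3 -m creep '{"translation":[[0,0,0],[0,0,0],[0,0,0],[0,0,0],[0,0,0]],"turn":[[0,0,0.05],[0,0,0.05],[0,0,0.05],[0,0,0.05],[0,0,0.05]],"grip":[1,1,1,1,1]}' && python3 -m creep '{"translation":[[0,0,0],[0,0,0],[0,0,0],[0,0,0],[0,0,0]],"turn":[[0,0,0.05],[0,0,0.05],[0,0,0.05],[0,0,0.05],[0,0,0]],"grip":[1,1,1,1,1]}' && python3 -m creep '{"translation":[[-0.34,-0.42,0],[-0.34,-0.42,0],[-0.34,-0.42,0],[-0.33,-0.42,0],[0,0,0]],"turn":[[0,0,0],[0,0,0],[0,0,0],[0,0,0],[0,0,0]],"grip":[1,1,1,1,1]}'
python3 - <<'E'
from h import *
for n in ("top","scene"):
    o,Cc,hs,r=tmpl(n); print(hs.tolist(),toworld(hs,.035,Cc) if len(hs) else 0)
E
```

```text
time_s: 9.9
tool_pos: [0.5478, -0.0941, 0.1166]
tool_rot: [179.6, -0.1, 66.4]
force: [0.0, -0.2, -0.3]
grip_width: 0.0868
grasp_force: 0.0
time_s: 10.52
tool_pos: [0.5448, -0.0937, 0.1125]
tool_rot: [-180.0, -0.0, 21.4]
force: [1.1, 0.3, -0.4]
grip_width: 0.0871
grasp_force: 0.0
time_s: 11.15
tool_pos: [0.5448, -0.0938, 0.1125]
tool_rot: [-180.0, -0.0, -14.2]
force: [0.4, 0.5, -0.4]
grip_width: 0.0867
grasp_force: 0.0
time_s: 11.78
tool_pos: [0.4723, 0.0666, 0.1128]
tool_rot: [-180.0, -0.0, -13.8]
force: [0.8, -1.7, 0.8]
grip_width: 0.087
grasp_force: 0.0
[[309.7295486430265, 254.85237772725074]] [[ 0.57122185 -0.03891808]]
[[162.68206139115742, 231.79118558152632], [311.3698741007194, 270.8966726618705]] [[ 0.61195763  0.10980444]
 [ 0.57362893 -0.03592986]]
```

```bash
python3 -m creep '{"translation":[[0,0,0.5],[0,0,0.5],[0,0,0.4],[0,0,0.13],[0,0,0.07]],"turn":[[0,0,0],[0,0,0],[0,0,0],[0,0,0],[0,0,0]],"grip":[1,1,1,1,1]}' && python3 -m creep '{"translation":[[0.15,0,0],[0.1,0,0],[0.05,0,0],[0.05,0,0],[0,0,0]],"turn":[[0,0,0],[0,0,0],[0,0,0],[0,0,0],[0,0,0]],"grip":[1,1,1,1,1]}'
cat > m.py <<'E'
from h import *
PL={"top":np.array([.634,.100]),"scene":np.array([.6355,.1022])}; PR={"top":np.array([.5968,-.0452]),"scene":np.array([.597,-.0445])}
J=np.array([[.9687,-.248],[.248,.9687]])
for n in ("top","scene"):
    o,Cc,hs,r=tmpl(n)
    for h in toworld(hs,.035,Cc):
        L=h[1]>.03; print(n,"L" if L else "R",h.round(4),"to go jig xy mm",(1000*J@((PL if L else PR)[n]-h)).round(1))
E
python3 m.py
```

```text
time_s: 12.6
tool_pos: [0.474, 0.0624, -0.0156]
tool_rot: [-180.0, -0.0, -14.4]
force: [0.5, 0.6, 0.8]
grip_width: 0.0869
grasp_force: 0.0
time_s: 13.22
tool_pos: [0.5007, 0.0559, -0.0155]
tool_rot: [-180.0, -0.0, -14.3]
force: [0.5, -0.4, -0.7]
grip_width: 0.0868
grasp_force: 0.0
top R [ 0.5715 -0.0388] to go jig xy mm [26.1  0.1]
scene L [0.6123 0.109 ] to go jig xy mm [24.1 -0.9]
scene R [ 0.5738 -0.036 ] to go jig xy mm [24.6 -2.5]
```

```bash
python3 -m creep '{"translation":[[0.05,0,0],[0.05,0,0],[0.05,0,0],[0.05,0,0],[0,0,0]],"turn":[[0,0,0],[0,0,0],[0,0,0],[0,0,0],[0,0,0]],"grip":[1,1,1,1,1]}'
python3 m.py
```

```text
time_s: 14.05
tool_pos: [0.517, 0.0517, -0.0155]
tool_rot: [-180.0, -0.1, -14.4]
force: [-0.3, 0.1, -0.5]
grip_width: 0.0869
grasp_force: 0.0
top R [ 0.5872 -0.043 ] to go jig xy mm [9.9 0.2]
scene L [0.6266 0.105 ] to go jig xy mm [ 9.4 -0.5]
scene R [ 0.5877 -0.0403] to go jig xy mm [10.1 -1.8]
```

```bash
python3 -m creep '{"translation":[[0.03,0,0],[0.03,0,0],[0.02,0,0],[0.015,0,0],[0,0,0]],"turn":[[0,0,0],[0,0,0],[0,0,0],[0,0,0],[0,0,0]],"grip":[1,1,1,1,1]}'
python3 m.py
```

```text
time_s: 14.88
tool_pos: [0.5233, 0.0501, -0.0156]
tool_rot: [180.0, 0.0, -14.4]
force: [-1.4, 0.9, 1.1]
grip_width: 0.087
grasp_force: 0.6
top R [ 0.5899 -0.0442] to go jig xy mm [7.  0.7]
scene L [0.6384 0.1051] to go jig xy mm [-2.1 -3.6]
scene R [ 0.6002 -0.039 ] to go jig xy mm [-1.7 -6.1]
```

```bash
cat > d.py <<'E'
from h import *
c,R,t=cam("scene"); W=cloud(c,R,t); f=c["frame"]; hsv=cv2.cvtColor(f,cv2.COLOR_RGB2HSV)
m=(f[...,0]>110)&(hsv[...,1]>60)&(hsv[...,0]<28)&(abs(W[...,2]-.032)<.015)&(abs(W[...,0]-.6)<.12)&(abs(W[...,1]-.03)<.13)
m=cv2.erode(m.astype(np.uint8),np.ones((5,5)))>0
q=(W[m]-[.58,.033,0])[:,:2]@np.array([[.9687,.248],[-.248,.9687]]); z=W[m][:,2]*1000
co=np.linalg.lstsq(np.c_[q,np.ones(len(q))],z,rcond=None)[0]; print(len(z),"slope deg xy",np.degrees(np.arctan(co[:2]/1000)),"z0",co[2])
E
python3 d.py
python3 - <<'E'
from h import *
f=env.read_camera("scene")["frame"]; save("s4.png",cv2.resize(f[170:300,220:420],None,fx=4,fy=4,interpolation=2))
E
```

```text
2042 slope deg xy [ 0.10568522 -0.01084974] z0 25.75822000864453
```

View pics/s4.png

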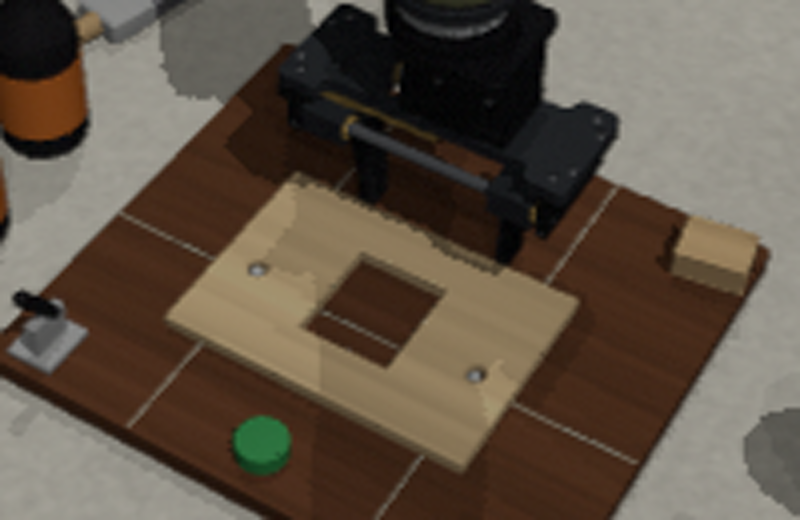

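The plate lies flat (slope 0.1°), with both pins shining in their holes at (258,268) and (477,375). Next I back straight off, lift and check once more.

```bash
python3 -m creep '{"translation":[[-0.1,0,0],[-0.2,0,0],[0,0,-0.4],[0,0,-0.6],[0,0,-0.6]],"turn":[[0,0,0],[0,0,0],[0,0,0],[0,0,0],[0,0,0]],"grip":[1,1,1,1,1]}' && python3 -m creep '{"translation":[[0,0,0],[0,0,0],[0,0,0]],"turn":[[0,0,0],[0,0,0],[0,0,0]],"grip":[1,1,1]}'; python3 d.py
python3 - <<'E'
from h import *
f=env.read_camera("scene")["frame"]; save("s5.png",cv2.resize(f[130:350,160:460],None,fx=2.6,fy=2.6,interpolation=2))
E
```

```text
time_s: 15.8
tool_pos: [0.4988, 0.0564, 0.1135]
tool_rot: [180.0, 0.0, -14.3]
force: [0.4, 0.7, -0.3]
grip_width: 0.0871
grasp_force: 0.0
time_s: 16.18
tool_pos: [0.4986, 0.056, 0.1109]
tool_rot: [179.9, 0.2, -14.3]
force: [-0.6, 0.4, -1.0]
grip_width: 0.087
grasp_force: 0.0
2027 slope deg xy [0.07632111 0.01454519] z0 25.76830370737228
```

View pics/s5.png

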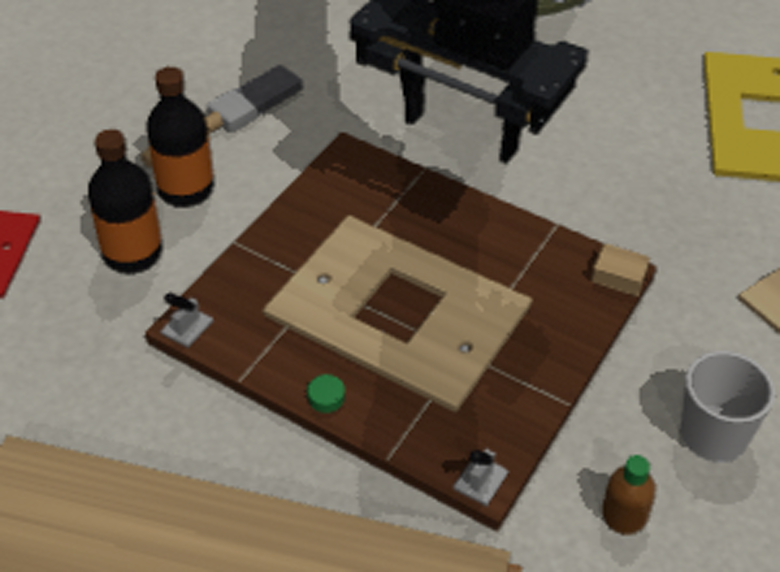

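The plate is flat, with pins in both holes at (323,279) and (466,347). The gripper is clear, and the cap, offcut, bottles, cup and brush look undisturbed.

```bash
python3 -c "from cell import env;print(env.sign_off())"
```

```text
the job is handed in; nothing more can be done
None
```

I pushed the template until both holes dropped over the pins; it lies flat (about 0.1° slope), the gripper is clear of it, nothing else looks disturbed, and I handed the job in after about 16 s of robot time.

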